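Gauge the eyes of two forged hammer heads

ROBOT

A 6-joint arm with a two-finger parallel gripper is mounted at the origin on the work surface. World frame = base frame: x ahead of the robot, y to its left, z up, the work surface at z = 0. Lengths are in m, angles in rad, forces in N, time in s.
With the tool pointing down it reaches from about 0.35 to 0.775 m from the base axis. Payload 7.3 kg.
Tool frame: the origin (TCP) lies at the centre of the arm's flange, where the gripper is bolted on; the fingertips stand 178 mm ahead of it and the grasp point (between the pads) lies 159 mm ahead of it; z points along the fingers, y is the line along which they close (so a half turn about z gives the same grasp; the last joint's range is limited). The gripper opens to 92 mm and grips with 3 to 60 N. Pads are 19 mm wide; open, the fingers measure 130 mm over their backs; the gripper's body (75 mm by 190 mm) begins 47 mm behind the grasp point.
Start: joints at [1.199, 0.342, 1.524, -0, 1.275, -0.146], TCP at [0.118, 0.512, 0.405] pointing down, gripper open.
Joint ranges: [-2.53, 2.53], [-0.77, 2.02], [0.04, 2.7], [-1, 4.14], [0.28, 2.66], [-3.11, 3.11]. Speed limits (rad/s): [2.57, 2.57, 3.14, 3.14, 3.14, 3.14].

INTERFACE

Orientations are given as [roll, pitch, yaw] about the fixed x, y, z axes, in that order (R = Rz(yaw) Ry(pitch) Rx(roll)).
In Python, from cell import robot gives the robot as it stands.
- The arm moves only by the tool step_hand, called after "Call:" as name(argument=value, ...) on one line, values as JSON. Schema: {"type":"object","properties":{"segments":{"type":"object","properties":{"ticks":{"type":"array","items":{"type":"array","items":{"type":"number"},"minItems":6,"maxItems":6},"minItems":1,"maxItems":8}},"additionalProperties":false,"required":["ticks"]},"aperture":{"type":"number"},"squeeze":{"type":"number"},"only":{"type":"string"},"quiet":{"type":"boolean"},"lines":{"type":"string"}},"required":["segments"],"additionalProperties":false}. segments is an object whose key "ticks" holds a list of rows, 1 to 8 of them, each of 6 numbers: dx, dy, dz in parts of the range, where 1.0 means 50 cm, then a rotation vector rx, ry, rz in parts of the range, where 1.0 means 120 degrees; each row shifts and turns the commanded pose from where the row before left it, along the tool's axes as they then stand; what a row does not reach is not made up. A row lasts 1/12 s, in which the tool goes at most 0.0417 m and 0.125 rad, less where a joint would pass 70% of its speed; a pose out of reach is approached as far as the arm can. aperture is the finger opening in m, set as the call begins (left out keeps the last). The fingers move at their own pace and stop on an object; squeeze is the grip in N (left out, the last holds). Time passes only in rows, so rows that do not move let the fingers close. The tool returns the time, the measured TCP pose, the force, the opening and the grip force at its end. only (a regular expression) keeps the lines of the reply that match it, lines (a string "A,B") keeps lines A to B, and quiet returns only ok. Shift and turn numbers lie between -1 and 1, and a call with a number outside is refused. Input that does not fit is refused with a message, and nothing moves.
- robot.observe(): the state, without advancing time (a new reading comes with each control period).
- robot.read_camera(name): name is "side" or "top"; returns a dict with "image" (420x560x3 uint8, red, green, blue), "fx", "fy", "cx", "cy" (pixels), "k1" (the pictures are not rectified: a ray, as slopes to the right and down, at radius r is drawn at 1 + k1 r^2 times it, then the intrinsics apply), "pose" (4x4, takes a point from camera to world coordinates). Camera axes: x right, y down, z forward; pixel columns grow to the right and rows downward; lengths in m; the calibration is good to about 2 mm. A picture is of the moment at which its call begins. There is no depth.
- robot.hand_in(): hands the job in; it is judged then, once.
The state is a dict: "time": time; "qpos": joint angles; "qvel": joint speeds; "joint_efforts": joint torques, N m; "tool_pos": TCP position; "tool_rot": TCP orientation; "contact_force": force on the tool from outside, world axes, zero at the start; "torque": the same for the moment, N m; "opening": finger opening in m; "grip_force": force on a finger pad.
Only numpy, scipy, OpenCV 4.12 (cv2) and the standard library are available. Lean on these libraries where they do the work, as an engineer would, in place of code of your own. Each camera call takes 0.05 s, during which the arm holds its last target. There are 200 camera calls.

TASK

Lift the pin gauge out of its wooden rest and, holding it upright, try it in the hammer head with the narrow eye: lower it until its nose bears on the mouth of the eye, which stops it. Then lower it into the hammer head with the wide eye until its flange sits on the head, and leave it standing there, with that head flat on the bench. Last, put the hammer head with the narrow eye into the open grey scrap tray.

Things in the scene. Friction and masses are not known exactly. Their poses are not given: they have to be found in the camera images.
- gauge: Bright steel pin gauge, upright, 78 mm tall. Origin: centre of the nose (lower end), z up. Pin 24 mm in diameter up to 28 mm, its lowest 6 mm tapered to a 16 mm nose; flange 44 mm in diameter from 28 to 34 mm; round grip 28 mm in diameter from 34 to 78 mm. It starts hanging in a fixed wooden rest block 70 x 70 x 36 mm, flange on its top, nose 8 mm over the bench. 0.3 kg.
- head_wide: Loose steel ball-peen hammer head, no handle, 0.66 kg: bright block 44 x 44 x 32 mm high with a vertical through eye 30 mm in diameter, mouth chamfered 3 mm. The gauge enters until its flange sits on top (nose 4 mm over the bench). Origin: eye axis at the underside, z up; x along the head, striking face out to x = -50 mm, ball to +56 mm, both narrower than the block; flat sides at y = +-22 mm.
- head_narrow: Loose hammer head, outside like head_wide (same origin and axes), 0.75 kg, but its eye is only 18 mm in diameter (mouth at 32 mm height, chamfered 3 mm), too small for the gauge, whose nose stops within about 5 mm of the mouth. A third head further off, without any eye, is not part of the job.
- tray: Fixed open grey steel scrap tray, 220 mm (x) x 180 mm (y) x 45 mm high, walls and floor 5 mm thick, empty. Origin: centre of its underside on the bench; z up.

How it is judged:
On the way, in this order (a step that is already met when the one before it is completed fails the run):
1. the held gauge bears, upright, on the mouth of the narrow eye (contact force between gauge and head_narrow above 0.5 N and contact force between the fingers and gauge above 1 N and horizontal distance between gauge and head_narrow below 0.012 m and z of gauge in the frame of head_narrow between 0.022 and 0.045 m and angle between gauge's own z axis and vertical below 0.2 rad), for 0.1 s.
2. the gauge sits in the wide eye, flange on the head (z of gauge in the frame of head_wide between -0.005 and 0.012 m and horizontal distance between gauge and head_wide below 0.012 m and angle between gauge's own z axis and vertical below 0.2 rad), for 0.2 s.
At the end, for the whole second after the job is handed in: The gauge stands in the wide eye, centred to 12 mm, upright to 11 degrees, nose under 12 mm over that head's underside (seated: 4 mm); that head lies flat on the bench; the narrow-eyed head lies in the tray, its origin between the walls and below 40 mm height; all at rest (all of step 2 and height (world z) of head_wide below 0.012 m and angle between head_wide's own z axis and vertical below 0.2 rad and x of head_narrow in the frame of tray between -0.1 and 0.1 m and y of head_narrow in the frame of tray between -0.08 and 0.08 m and height (world z) of head_narrow below 0.04 m and linear speed of each of head_narrow, gauge below 0.03 m/s); the robot touches nothing.
It also fails if it takes over 69 s, if anything falls off the work surface, if the arm or the gripper's body presses on something with over 40 N, if the wrist force passes 120 N, or if a joint passes its speed limit or range.

## Working session

There is one attempt and no reset: what is moved stays moved. The work goes in short steps, Python scripts to look and compute and a tool call to move; the robot and the scene stay as the last step left them, time stands still between calls to the robot, and variables do not carry over. Pictures are saved under pics/ and viewed, at most 10 in all, crops included, and the job is handed in when it is done.

```bash
mkdir -p pics; ls
```

Run:
```python
from cell import robot
import cv2
for n in ("top","side"):
    c=robot.read_camera(n); cv2.imwrite(f"pics/{n}0.png",c["image"][:,:,::-1])
    print(n,c["fx"],c["fy"],c["cx"],c["cy"],c["k1"],c["pose"].round(4).tolist() if hasattr(c["pose"],'round') else c["pose"])
print(robot.observe())
```

```text
cell.py
pics
top 437.46867906871597 437.46867906871597 277.30342141022805 213.66954041889076 -0.0836614359719421 [[0.0963, -0.9734, 0.2077, 0.3227], [-0.9953, -0.0955, 0.014, 0.0195], [0.0061, -0.2081, -0.9781, 0.9146], [0.0, 0.0, 0.0, 1.0]]
side 490.26165671221554 490.26165671221554 283.76123757508003 208.46046324031602 -0.10764920664153524 [[-0.9862, -0.1341, 0.0972, 0.4188], [-0.1655, 0.7697, -0.6165, 0.642], [0.0079, -0.6241, -0.7813, 0.8073], [0.0, 0.0, 0.0, 1.0]]
{'time': 0.1, 'qpos': array([ 1.19897959e+00,  3.42650916e-01,  1.52491304e+00,  1.83975325e-06,
        1.27537375e+00, -1.45967155e-01]), 'qvel': array([ 0.00124659, -0.0017716 , -0.00284441,  0.0009428 ,  0.000334  ,
       -0.00018072]), 'joint_efforts': array([ 2.16219378e-03, -4.32011318e+01, -2.44696623e+01,  7.21578137e-02,
        5.26142085e-02, -3.24931693e-05]), 'tool_pos': array([0.11748486, 0.51156844, 0.40411834]), 'tool_rot': array([-3.14026215e+00, -1.97378710e-04,  2.91574241e+00]), 'contact_force': array([-0.60996636, -0.08404391,  0.41717845]), 'torque': array([-0.05496619, -0.0218483 ,  0.00986251]), 'grip_force': 0.0, 'opening': 0.091784679719866}
```

View pics/top0.png

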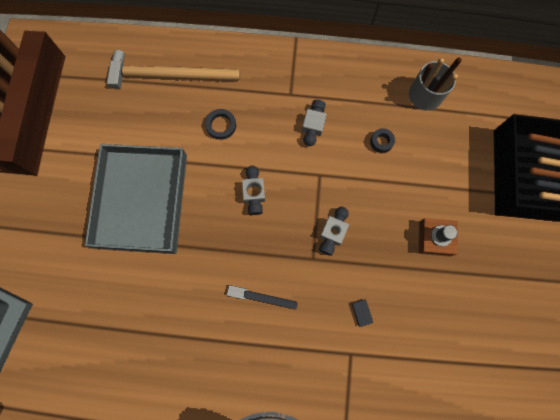

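View pics/side0.png

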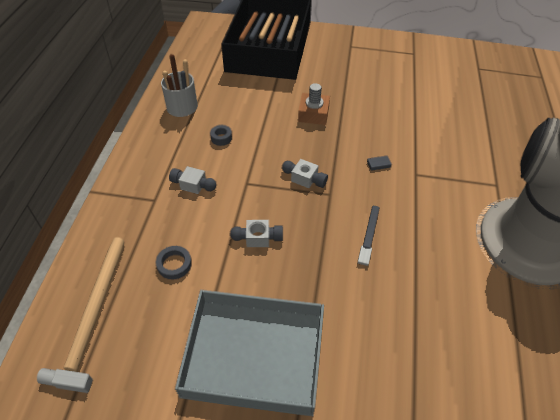

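The top view shows the tray at (137,200), the wide head at (254,190), the narrow head at (335,230), the eyeless head at (314,122), and the gauge in its rest at (447,233). The side view shows the wide head at (258,232), the narrow at (305,175), and the gauge at (315,95). Next I measure them.

Create h.py:
```python
import numpy as np, cv2
from cell import robot
def cast(c,uv,z):
    K=np.array([[c["fx"],0,c["cx"]],[0,c["fy"],c["cy"]],[0,0,1.]])
    s=cv2.undistortPointsIter(np.float64(uv).reshape(-1,1,2),K,np.array([c["k1"],0,0,0,0.]),None,None,(3,50,1e-10))[:,0] if hasattr(cv2,'undistortPointsIter') else cv2.undistortPoints(np.float64(uv).reshape(-1,1,2),K,np.array([c["k1"],0,0,0]))[:,0]
    P=np.array(c["pose"]); d=np.c_[s,np.ones(len(s))]@P[:3,:3].T
    return (P[:3,3]+d*((z-P[2,3])/d[:,2])[:,None])[:,:2]
def blobs(c,roi,test,z,amin=40):
    """contours of mask 'test(hsv)' in roi (u0,v0,u1,v1), world points on plane z"""
    u0,v0,u1,v1=roi
    hsv=cv2.cvtColor(np.ascontiguousarray(c["image"][v0:v1,u0:u1]),cv2.COLOR_RGB2HSV)
    m=test(hsv).astype(np.uint8)
    cs,h=cv2.findContours(m,cv2.RETR_CCOMP,cv2.CHAIN_APPROX_NONE)
    out=[]
    for k,q in enumerate(cs):
        if cv2.contourArea(q)<amin: continue
        uv=q[:,0]+[u0,v0]; w=cast(c,uv,z).astype(np.float32)*1000
        out.append((h[0][k][3]>=0,uv.mean(0).round(1),w))
    return out
bright=lambda s,b=110:(lambda h:(h[...,1]<70)&(h[...,2]>b))
```

Run:
```python
from h import *
R={"top":{"wide":(232,160,278,220),"narrow":(312,202,358,260),"gauge":(415,215,470,260)},
"side":{"wide":(225,210,290,255),"narrow":(275,152,335,195),"gauge":(295,78,335,128)}}
big=[]
for n in R:
    c=robot.read_camera(n)
    for o,r in R[n].items():
        for hole,uv,w in blobs(c,r,bright(0,95),.086 if o=="gauge" else .032,15):
            (x,y),s,a=cv2.minAreaRect(w); e=cv2.fitEllipse(w) if len(w)>5 else None
            print(n,o,hole,uv,"rect",np.round([x,y,*s,a],1),"ell",np.round([*e[0],*e[1]],1))
        u0,v0,u1,v1=r
        big.append(cv2.resize(c["image"][v0:v1,u0:u1],(260,290),interpolation=cv2.INTER_NEAREST))
        if o!="gauge":
            dk=blobs(c,r,lambda h:(h[...,2]<60),.016,40)
            print("  dark",[(u.tolist(),w.mean(0).round(0).tolist()) for _,u,w in dk])
    if n=="top":
        t=cast(c,[(101,146),(185,148),(178,251),(87,248)],.045); print("tray",t.round(3).tolist(),t.mean(0))
cv2.imwrite("pics/z.png",np.vstack([np.hstack(big[:3]),np.hstack(big[3:])])[:,:,::-1])
```

```text
top wide False [253.2 188.7] rect [558.9  88.2  45.3  44.3  10.5] ell [558.5  87.7  49.9  50.8]
top wide True [253.7 188.8] rect [558.8  86.9  32.5  31.4   6. ] ell [558.2  86.6  31.8  32.8]
  dark [([251.8, 207.9], [521.0, 87.0]), ([251.6, 171.0], [601.0, 96.0])]
top narrow False [334.7 229.3] rect [489.3 -88.3  44.7  45.2  72.4] ell [489.1 -88.2  50.5  50.6]
top narrow True [335.4 229.5] rect [488.6 -88.9  18.7  20.8   5.5] ell [488.5 -89.4  19.6  21.3]
  dark [([324.3, 246.0], [455.0, -71.0]), ([340.1, 212.8], [528.0, -99.0])]
top gauge False [445.2 234.8] rect [ 488.4 -297.5   39.4   45.6    5.3] ell [ 489.3 -295.    34.1   50.9]
tray [[0.617, 0.42], [0.629, 0.239], [0.412, 0.223], [0.399, 0.409]] [0.51435391 0.32279873]
side wide False [257.  228.5] rect [558.5  88.5  46.8  41.3   9.9] ell [558.6  88.4  47.9  52.7]
side wide True [257. 229.] rect [558.4  89.9  30.1  31.6  49.3] ell [558.3  90.   30.5  31.1]
  dark [([237.5, 236.6], [595.0, 104.0]), ([275.4, 236.7], [522.0, 91.0])]
side narrow False [304.5 168.4] rect [489.5 -87.6  45.2  46.2  72. ] ell [489.4 -87.5  49.5  52.5]
side narrow True [304.7 168.9] rect [489.1 -85.4  19.5  17.8  10. ] ell [488.7 -85.7  18.3  19.3]
  dark [([319.8, 181.0], [453.0, -71.0])]
side gauge False [315.2  86.4] rect [ 496.7 -305.3   23.8   27.2    7.5] ell [ 496.5 -305.5   24.4   26.9]
```

View pics/z.png

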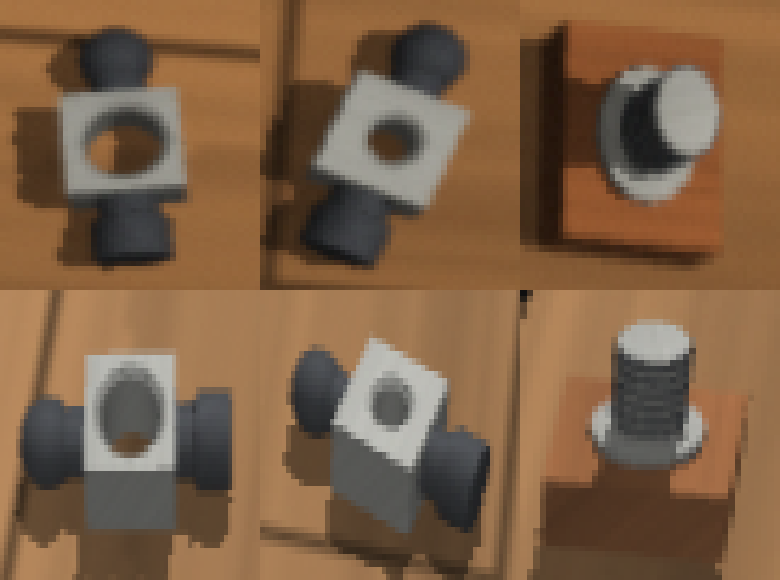

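Add to h.py:
```python
def to(x,y,ztcp=None,yaw=None):
    s=robot.observe(); p=s["tool_pos"]; ps=s["tool_rot"][2]
    from scipy.spatial.transform import Rotation as Ro
    Rm=Ro.from_euler("xyz",s["tool_rot"]).as_matrix()
    d=Rm.T@(np.array([x,y,p[2] if ztcp is None else ztcp])-p)
    print("t",round(s["time"],2),"tool delta mm",(d*1000).round(1),"" if yaw is None else ("rz",round(-(yaw-ps),3)),"F",s["contact_force"].round(1),"open",round(s["opening"],4),"grip",round(s["grip_force"],1))
```

Run:
```python
from h import *
c=robot.read_camera("top")
print(cast(c,[(450.3,232.1)],.086), "flange", cast(c,[(415+55/260*(646-520),215+45/290*133)],.042))
for b in (150,170,190): print([(u,np.round(cv2.minEnclosingCircle(w)[0],1),np.round(cv2.minEnclosingCircle(w)[1],1)) for _,u,w in blobs(c,(415,215,470,260),bright(0,b),.086,30)])
c=robot.read_camera("side")
print("side", cast(c,[(295+40/260*(653-520),78+50/290*(342-290))],.086), "flange", cast(c,[(295+40/260*(648-520),78+50/290*(431-290))],.042))
to(.493,-.302,.405,2.827)
```

```text
[[ 0.49498948 -0.30790855]] flange [[ 0.49505091 -0.30727115]]
[(array([450.4, 231.8]), array([ 495.7, -308.2]), np.float64(12.1))]
[]
[]
side [[ 0.49547247 -0.30365313]] flange [[ 0.4945356  -0.30091282]]
t 0.3 tool delta mm [-5.481e+02 -7.089e+02 -2.000e-01] ('rz', np.float64(0.089)) F [ 1.   0.2 -0.3] open 0.0919 grip 0.0
```

Careful with the scale: shifts go in shares of 50 cm and turns go in shares of 120 degrees. That gives: -0.037 m / 0.5 = -0.074, -0.014 m / 0.5 = -0.028.

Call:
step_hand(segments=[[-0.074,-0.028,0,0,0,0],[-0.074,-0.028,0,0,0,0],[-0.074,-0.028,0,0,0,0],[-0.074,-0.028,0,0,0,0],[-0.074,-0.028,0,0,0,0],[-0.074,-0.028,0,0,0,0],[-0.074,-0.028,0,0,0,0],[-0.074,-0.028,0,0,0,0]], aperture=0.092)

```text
refused: segments: the value is not of type 'object' (schema: type "object"). Nothing was moved.
```

Wrong form. The message asks for an object with the rows under "ticks", so I'll send the same numbers that way.

Call:
step_hand(segments={"ticks":[[-0.074,-0.028,0,0,0,0],[-0.074,-0.028,0,0,0,0],[-0.074,-0.028,0,0,0,0],[-0.074,-0.028,0,0,0,0],[-0.074,-0.028,0,0,0,0],[-0.074,-0.028,0,0,0,0],[-0.074,-0.028,0,0,0,0],[-0.074,-0.028,0,0,0,0]]}, aperture=0.092)

```text
time: 0.97
tool_pos: [0.3823, 0.3348, 0.4048]
tool_rot: [3.141, 0.0, 2.916]
contact_force: [0.7, 1.0, -0.8]
opening: 0.0919
grip_force: 0.0
```

Call:
step_hand(segments={"ticks":[[-0.07,-0.036,0,0,0,0],[-0.07,-0.036,0,0,0,0],[-0.06,-0.05,0,0,0,0],[-0.04,-0.07,0,0,0,0],[0,-0.08,0,0,0,0],[0,-0.08,0,0,0,0],[0,-0.08,0,0,0,0],[0,-0.08,0,0,0,0.0425]]})

```text
time: 1.63
tool_pos: [0.4398, 0.0582, 0.4046]
tool_rot: [-3.142, -0.0, 2.827]
contact_force: [-0.4, -0.9, -0.1]
opening: 0.0914
grip_force: 0.0
```

```bash
python3 -c "
from h import *
to(.495,-.305,.226,2.827)"
```

```text
t 1.63 tool delta mm [-164.7 -328.4  178.6] ('rz', np.float64(0.0)) F [-0.4 -0.9 -0.1] open 0.0914 grip 0.0
```

In the tool's units: -0.033 m / 0.5 = -0.066, -0.0165 m / 0.5 = -0.033.

Call:
step_hand(segments={"ticks":[[-0.033,-0.066,0,0,0,0],[-0.033,-0.066,0,0,0,0],[-0.033,-0.066,0,0,0,0],[-0.033,-0.066,0,0,0,0],[-0.033,-0.066,0,0,0,0],[-0.033,-0.066,0,0,0,0],[-0.033,-0.066,0,0,0,0],[-0.033,-0.066,0,0,0,0]]})

```text
time: 2.3
tool_pos: [0.4842, -0.2339, 0.4047]
tool_rot: [3.141, 0.0, 2.827]
contact_force: [-0.3, 0.5, 0.0]
opening: 0.0916
grip_force: 0.0
```

Call:
step_hand(segments={"ticks":[[-0.033,-0.066,0,0,0,0],[-0.033,-0.066,0,0,0,0],[0,0,0.06,0,0,0],[0,0,0.06,0,0,0],[0,0,0.04,0,0,0],[0,0,0,0,0,0],[0,0,0,0,0,0]]})

```text
time: 2.88
tool_pos: [0.4952, -0.305, 0.3241]
tool_rot: [3.141, -0.002, 2.827]
contact_force: [0.3, 0.1, 1.3]
opening: 0.0918
grip_force: 0.0
```

```bash
python3 -c "
from h import *
to(.495,-.305,.226,2.827)
c=robot.read_camera('side');cv2.imwrite('pics/a.png',cv2.resize(c['image'][20:150,240:400],(640,520))[:,:,::-1])"
```

```text
t 2.88 tool delta mm [ 0.  -0.2 98.1] ('rz', np.float64(-0.0)) F [0.3 0.1 1.3] open 0.0918 grip 0.0
```

View pics/a.png

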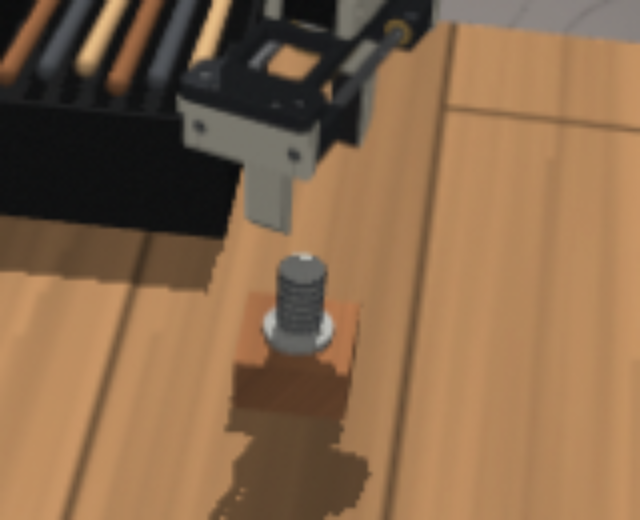

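The gripper is centred above the gauge (about pixel 300,270 in the crop), and the black bin is to its left. I check the bin's near corner before descending.

In the tool's units: 0.03 m / 0.5 = 0.06, 0.02 m / 0.5 = 0.04.

```bash
python3 -c "
from h import *
c=robot.read_camera('top');print(cast(c,[(495,215)],.06),cast(c,[(495,215)],.09))
c=robot.read_camera('side');print(cast(c,[(298,75)],.0))"
```

```text
[[ 0.54487011 -0.41188003]] [[ 0.53707129 -0.39673537]]
[[ 0.55797712 -0.46034926]]
```

Call:
step_hand(segments={"ticks":[[0,0,0.06,0,0,0],[0,0,0.06,0,0,0],[0,0,0.04,0,0,0],[0,0,0.034,0,0,0],[0,0,0,0,0,0],[0,0,0,0,0,0]]})

```text
time: 3.53
tool_pos: [0.4957, -0.3051, 0.2286]
tool_rot: [-3.141, 0.001, 2.827]
contact_force: [0.1, -0.7, 1.1]
opening: 0.0919
grip_force: 0.0
```

In the tool's units: 0.002 m / 0.5 = 0.004.

Call:
step_hand(segments={"ticks":[[0,0,0.004,0,0,0],[0,0,0,0,0,0],[0,0,0,0,0,0],[0,0,0,0,0,0],[0,0,0,0,0,0],[0,0,0,0,0,0],[0,0,0,0,0,0],[0,0,0,0,0,0]]}, aperture=0.0, squeeze=30)

```text
time: 4.2
tool_pos: [0.4953, -0.305, 0.2257]
tool_rot: [3.142, 0.0, 2.827]
contact_force: [-0.1, -0.1, 0.1]
opening: 0.043
grip_force: 0.0
```

Call:
step_hand(segments={"ticks":[[0,0,0,0,0,0],[0,0,0,0,0,0],[0,0,0,0,0,0],[0,0,0,0,0,0]]})

```text
time: 4.53
tool_pos: [0.4953, -0.3051, 0.2257]
tool_rot: [-3.141, 0.0, 2.827]
contact_force: [0.4, -1.4, 0.2]
opening: 0.0276
grip_force: 30.0
```

In the tool's units: -0.02 m / 0.5 = -0.04, -0.01 m / 0.5 = -0.02.

Call:
step_hand(segments={"ticks":[[0,0,-0.02,0,0,0],[0,0,-0.04,0,0,0],[0,0,-0.04,0,0,0],[0,0,-0.04,0,0,0],[0,0,-0.02,0,0,0],[0,0,0,0,0,0],[0,0,0,0,0,0]]})

```text
time: 5.12
tool_pos: [0.4952, -0.3048, 0.3056]
tool_rot: [3.141, 0.0, 2.827]
contact_force: [-0.3, -0.6, -4.5]
opening: 0.0276
grip_force: 30.0
```

```bash
python3 -c "
from h import *
to(.4894,-.088,.2577,2.827)
for n,r in (('side',(240,20,400,150)),('top',(400,190,520,280))):
  c=robot.read_camera(n);u0,v0,u1,v1=r;cv2.imwrite('pics/b_%s.png'%n,cv2.resize(c['image'][v0:v1,u0:u1],None,fx=4,fy=4)[:,:,::-1])"
```

```text
t 5.12 tool delta mm [ 72.6 204.3  47.9] ('rz', np.float64(-0.0)) F [-0.3 -0.6 -4.5] open 0.0276 grip 30.0
```

View pics/b_side.png

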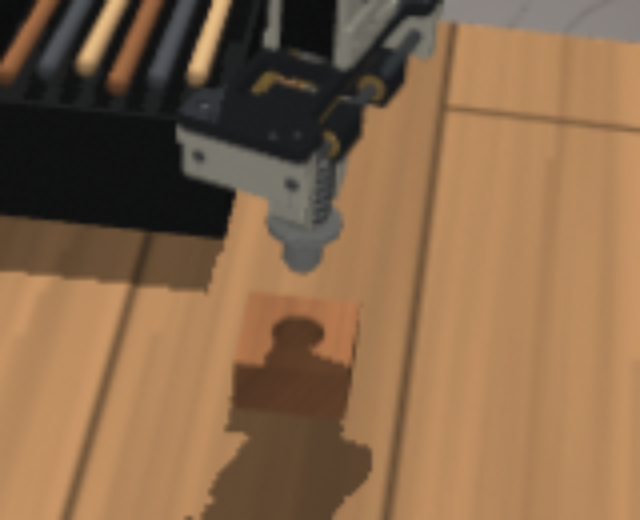

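The gauge hangs upright in the fingers at about (303,250) in the crop, clear of the rest.

In the tool's units: 0.0255 m / 0.5 = 0.051, 0.009 m / 0.5 = 0.018.

Call:
step_hand(segments={"ticks":[[0.018,0.051,0,0,0,0],[0.018,0.051,0,0,0,0],[0.018,0.051,0,0,0,0],[0.018,0.051,0,0,0,0],[0.018,0.051,0,0,0,0],[0.018,0.051,0,0,0,0],[0.018,0.051,0,0,0,0],[0.018,0.051,0,0,0,0]]})

```text
time: 5.88
tool_pos: [0.4894, -0.0874, 0.3044]
tool_rot: [3.141, -0.003, 2.827]
contact_force: [0.4, 0.3, -3.7]
opening: 0.0273
grip_force: 30.0
```

Call:
step_hand(segments={"ticks":[[0,0,0.04,0,0,0],[0,0,0.03,0,0,0],[0,0,0,0,0,0],[0,0,0,0,0,0]]})

```text
time: 6.22
tool_pos: [0.4896, -0.0885, 0.2695]
tool_rot: [3.141, -0.004, 2.827]
contact_force: [-0.4, 1.1, -2.8]
opening: 0.0275
grip_force: 30.0
```

```bash
python3 -c "
from h import *
to(.4894,-.088,.250,2.827)
c=robot.read_camera('side');a=c['image'][100:210,240:370]
d=robot.read_camera('top');b=d['image'][170:280,290:400]
cv2.imwrite('pics/c.png',cv2.resize(np.hstack([a,b]),None,fx=3.3,fy=3.3,interpolation=cv2.INTER_CUBIC)[:,:,::-1])"
```

```text
t 6.22 tool delta mm [ 0.3  0.4 19.5] ('rz', np.float64(-0.0)) F [-0.4  1.1 -2.8] open 0.0275 grip 30.0
```

View pics/c.png

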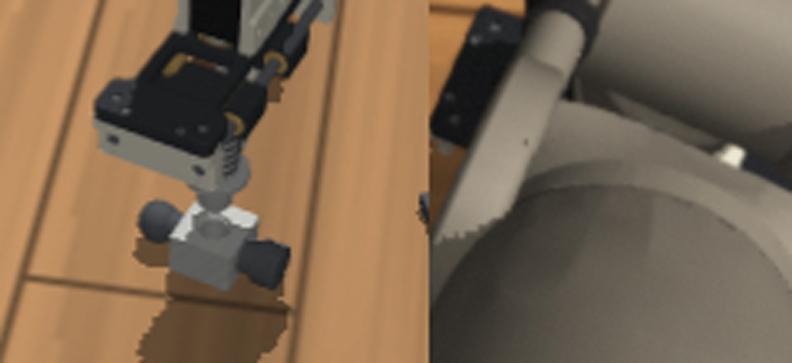

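The side view shows the nose centred over the narrow eye, at about (213,212) in the crop. I lower it in small steps until it bears.

Call:
step_hand(segments={"ticks":[[0,0,0.016,0,0,0],[0,0,0.01,0,0,0],[0,0,0.006,0,0,0],[0,0,0,0,0,0],[0,0,0,0,0,0]]})

```text
time: 6.73
tool_pos: [0.4899, -0.0888, 0.2545]
tool_rot: [3.142, -0.0, 2.827]
contact_force: [0.6, 0.7, -3.1]
opening: 0.0275
grip_force: 30.0
```

Call:
step_hand(segments={"ticks":[[0,0,0.003,0,0,0],[0,0,0.003,0,0,0],[0,0,0,0,0,0]]})

```text
time: 6.98
tool_pos: [0.49, -0.0887, 0.2516]
tool_rot: [3.141, -0.0, 2.827]
contact_force: [0.1, 0.7, -4.5]
opening: 0.0273
grip_force: 30.0
```

Call:
step_hand(segments={"ticks":[[0,0,0.003,0,0,0],[0,0,0.003,0,0,0],[0,0,0,0,0,0]]})

```text
time: 7.23
tool_pos: [0.4901, -0.0887, 0.2494]
tool_rot: [3.142, 0.001, 2.827]
contact_force: [-1.8, -0.1, 4.1]
opening: 0.0273
grip_force: 30.0
```

In the tool's units: 0.001 m / 0.5 = 0.002.

Call:
step_hand(segments={"ticks":[[0,0,0.002,0,0,0],[0,0,0,0,0,0],[0,0,0,0,0,0],[0,0,0,0,0,0]]})

```text
time: 7.57
tool_pos: [0.4902, -0.0887, 0.2492]
tool_rot: [-3.142, 0.002, 2.827]
contact_force: [-2.7, 0.6, 11.7]
opening: 0.0272
grip_force: 30.0
```

```bash
python3 -c "
from h import *
c=robot.read_camera('side');a=c['image'][100:210,240:370]
cv2.imwrite('pics/d.png',cv2.resize(a,None,fx=4,fy=4,interpolation=cv2.INTER_CUBIC)[:,:,::-1])"
```

```text
(no output)
```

View pics/d.png

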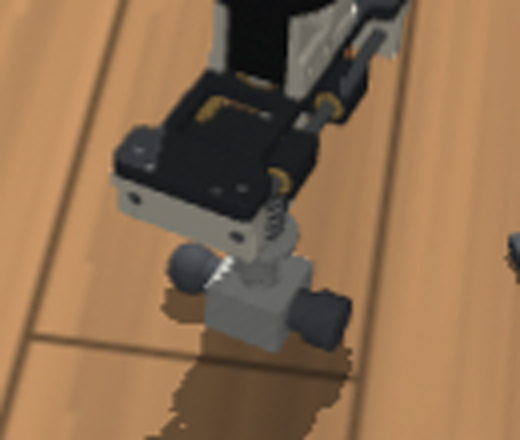

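The gauge bears on the narrow mouth at (262,268) in the crop, with a firm stop at about 15 N. Next I lift it and move to the wide eye.

In the tool's units: -0.02 m / 0.5 = -0.04, -0.01 m / 0.5 = -0.02.

Call:
step_hand(segments={"ticks":[[0,0,-0.02,0,0,0],[0,0,-0.04,0,0,0],[0,0,-0.04,0,0,0],[0,0,0,0,0,0],[0,0,0,0,0,0]]})

```text
time: 8.03
tool_pos: [0.4902, -0.0888, 0.2984]
tool_rot: [3.142, 0.003, 2.827]
contact_force: [-0.1, 0.2, -4.1]
opening: 0.0275
grip_force: 30.0
```

```bash
python3 -c "
from h import *
to(.5577,.0882,None,2.827)
c=robot.read_camera('top');
for h,u,w in blobs(c,(312,202,358,260),bright(0,95),.032,40): print(u,cv2.minAreaRect(w))"
```

```text
t 8.03 tool delta mm [ -9.4 189.2   0. ] ('rz', np.float64(-0.0)) F [-0.1  0.2 -4.1] open 0.0275 grip 30.0
[337.4 230.6] ((487.0970764160156, -88.37872314453125), (118.45596313476562, 93.45597076416016), 4.569051742553711)
```

In the tool's units: 0.024 m / 0.5 = 0.048, 0.021 m / 0.5 = 0.042.

Call:
step_hand(segments={"ticks":[[-0.002,0.048,0,0,0,0],[-0.002,0.048,0,0,0,0],[-0.002,0.048,0,0,0,0],[-0.002,0.048,0,0,0,0],[-0.002,0.048,0,0,0,0],[-0.004,0.048,0,0,0,0],[-0.004,0.048,0,0,0,0],[0,0.042,0,0,0,0]]})

```text
time: 8.75
tool_pos: [0.5572, 0.0896, 0.2958]
tool_rot: [-3.141, -0.003, 2.827]
contact_force: [0.2, 0.1, -3.5]
opening: 0.0278
grip_force: 30.0
```

Call:
step_hand(segments={"ticks":[[0,0,0.03,0,0,0],[0,0,0.03,0,0,0],[0,0,0,0,0,0],[0,0,0,0,0,0]]})

```text
time: 9.08
tool_pos: [0.5565, 0.0882, 0.2658]
tool_rot: [-3.14, -0.004, 2.827]
contact_force: [0.9, -1.0, -2.7]
opening: 0.0278
grip_force: 30.0
```

```bash
python3 -c "
from h import *
to(.5577,.0882,.2217,2.827)
c=robot.read_camera('side');a=c['image'][140:270,190:320]
cv2.imwrite('pics/e.png',cv2.resize(a,None,fx=4,fy=4,interpolation=cv2.INTER_CUBIC)[:,:,::-1])"
```

```text
t 9.08 tool delta mm [-1.4  0.4 44.1] ('rz', np.float64(-0.0)) F [ 0.9 -1.  -2.7] open 0.0278 grip 30.0
```

View pics/e.png

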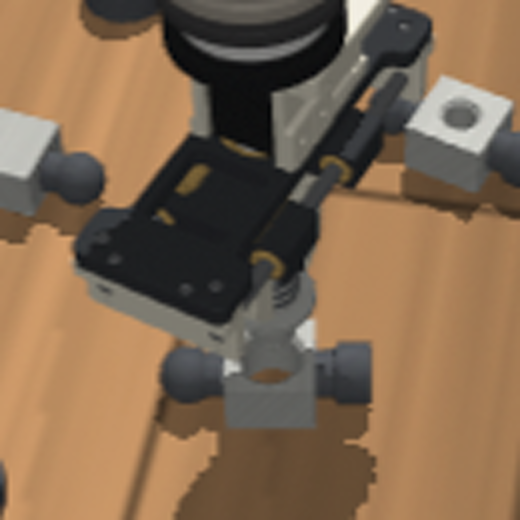

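The pin hangs over the wide eye (eye at about (270,370), pin at about 274 in the crop). I shift it 1.4 mm and lower.

In the tool's units: 0.01 m / 0.5 = 0.02, 0.005 m / 0.5 = 0.01.

Call:
step_hand(segments={"ticks":[[-0.003,0.0008,0,0,0,0],[0,0,0.02,0,0,0],[0,0,0.01,0,0,0],[0,0,0.01,0,0,0],[0,0,0,0,0,0],[0,0,0,0,0,0]]})

```text
time: 9.63
tool_pos: [0.5585, 0.0881, 0.2473]
tool_rot: [-3.141, -0.001, 2.827]
contact_force: [-0.8, -0.2, -4.0]
opening: 0.0275
grip_force: 30.0
```

Call:
step_hand(segments={"ticks":[[0,0,0.01,0,0,0],[0,0,0.01,0,0,0],[0,0,0.008,0,0,0],[0,0,0,0,0,0],[0,0,0,0,0,0]]})

```text
time: 10.05
tool_pos: [0.5585, 0.0882, 0.2333]
tool_rot: [-3.141, -0.001, 2.827]
contact_force: [-0.2, -0.2, -3.4]
opening: 0.0278
grip_force: 30.0
```

Entering freely (nose is 16 mm deep in the eye). Continue to the seat.

Call:
step_hand(segments={"ticks":[[0,0,0.008,0,0,0],[0,0,0.006,0,0,0],[0,0,0.004,0,0,0],[0,0,0,0,0,0],[0,0,0,0,0,0]]})

```text
time: 10.47
tool_pos: [0.5586, 0.0881, 0.2245]
tool_rot: [-3.142, -0.0, 2.827]
contact_force: [-0.8, 0.6, -3.0]
opening: 0.0273
grip_force: 30.0
```

Call:
step_hand(segments={"ticks":[[0,0,0.003,0,0,0],[0,0,0.002,0,0,0],[0,0,0,0,0,0],[0,0,0,0,0,0]]})

```text
time: 10.8
tool_pos: [0.5586, 0.0882, 0.2222]
tool_rot: [3.142, -0.0, 2.827]
contact_force: [0.8, -1.1, -2.6]
opening: 0.0277
grip_force: 30.0
```

In the tool's units: 0.001 m / 0.5 = 0.002.

Call:
step_hand(segments={"ticks":[[0,0,0.002,0,0,0],[0,0,0,0,0,0],[0,0,0,0,0,0],[0,0,0,0,0,0]]})

```text
time: 11.13
tool_pos: [0.5587, 0.0881, 0.2216]
tool_rot: [3.141, 0.001, 2.827]
contact_force: [-1.3, 0.7, 1.6]
opening: 0.027
grip_force: 30.0
```

Seated (contact at the expected height). Release and rise.

Call:
step_hand(segments={"ticks":[[0,0,0,0,0,0],[0,0,0,0,0,0],[0,0,0,0,0,0],[0,0,0,0,0,0],[0,0,0,0,0,0],[0,0,0,0,0,0],[0,0,0,0,0,0],[0,0,0,0,0,0]]}, aperture=0.08)

```text
time: 11.8
tool_pos: [0.5586, 0.0881, 0.2212]
tool_rot: [3.142, -0.0, 2.827]
contact_force: [-0.1, -0.1, -0.3]
opening: 0.0762
grip_force: 0.0
```

Call:
step_hand(segments={"ticks":[[0,0,-0.02,0,0,0],[0,0,-0.04,0,0,0],[0,0,-0.06,0,0,0],[0,0,-0.06,0,0,0],[0,0,-0.06,0,0,0],[0,0,0,0,0,0]]})

```text
time: 12.3
tool_pos: [0.5598, 0.0883, 0.3483]
tool_rot: [3.138, 0.011, 2.827]
contact_force: [1.1, -0.4, -0.4]
opening: 0.0801
grip_force: 0.0
```

```bash
python3 -c "
from h import *
to(.4892,-.088,.35,2.827)"
```

```text
t 12.3 tool delta mm [  12.5 -189.4   -2.6] ('rz', np.float64(-0.0)) F [ 1.1 -0.4 -0.4] open 0.0801 grip 0.0
```

In the tool's units: -0.0237 m / 0.5 = -0.0474, 0.0015 m / 0.5 = 0.003.

Call:
step_hand(segments={"ticks":[[0.003,-0.0474,0,0,0,0],[0.003,-0.0474,0,0,0,0],[0.003,-0.0474,0,0,0,0],[0.003,-0.0474,0,0,0,0],[0.003,-0.0474,0,0,0,0],[0.003,-0.0474,0,0,0,0],[0.003,-0.0474,0,0,0,0],[0.003,-0.0474,0,0,0,0]]})

```text
time: 12.97
tool_pos: [0.4878, -0.0893, 0.3417]
tool_rot: [3.142, 0.0, 2.827]
contact_force: [-0.1, 0.5, -0.2]
opening: 0.0803
grip_force: 0.0
```

```bash
python3 -c "
from h import *
c=robot.read_camera('side')
for h,u,w in blobs(c,(275,152,335,195),bright(0,95),.032,15): print(h,u,cv2.minAreaRect(w))
c=robot.read_camera('top'); C=cast(c,[(254,190)],.04)
a=robot.read_camera('side')['image'][140:270,190:350]
cv2.imwrite('pics/f.png',cv2.resize(np.hstack([a,c['image'][130:260,220:340]]),None,fx=2.8,fy=2.8,interpolation=cv2.INTER_CUBIC)[:,:,::-1])
to(.4892,-.088,.178,2.827)"
```

```text
False [304.3 168.4] ((490.16534423828125, -87.86100769042969), (45.18669891357422, 50.056915283203125), 72.1063003540039)
True [306.5 169.2] ((485.4631042480469, -85.54397583007812), (10.692682266235352, 15.50336742401123), 44.600826263427734)
t 13.12 tool delta mm [ -0.5   1.8 163.6] ('rz', np.float64(-0.003)) F [-0.6  0.7 -0. ] open 0.0802 grip 0.0
```

View pics/f.png

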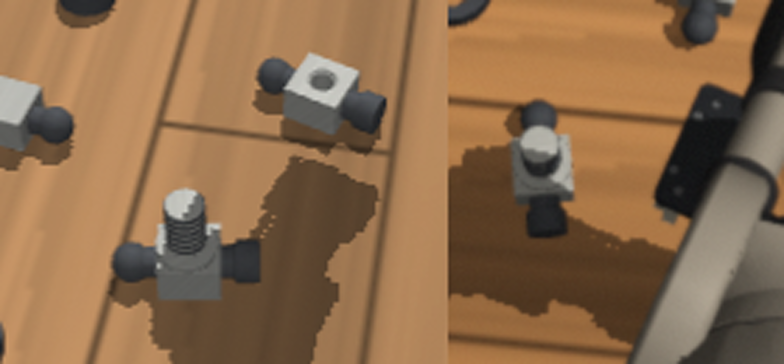

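The gauge stands seated and upright in the wide eye at (187,235) in the crop, and the narrow head has not moved. I descend on it.

In the tool's units: 0.03 m / 0.5 = 0.06, 0.02 m / 0.5 = 0.04.

Call:
step_hand(segments={"ticks":[[-0.001,0.0036,0.04,0,0,0],[0,0,0.06,0,0,0],[0,0,0.06,0,0,0],[0,0,0.06,0,0,0],[0,0,0.04,0,0,0],[0,0,0.02,0,0,0],[0,0,0,0,0,0],[0,0,0,0,0,0]]})

```text
time: 13.78
tool_pos: [0.49, -0.0865, 0.2016]
tool_rot: [3.141, 0.0, 2.827]
contact_force: [0.2, 0.2, -0.4]
opening: 0.0798
grip_force: 0.0
```

```bash
python3 -c "
from h import *
to(.4892,-.088,.183,2.827)"
```

```text
t 13.78 tool delta mm [ 0.3 -1.7 18.6] ('rz', np.float64(0.0)) F [ 0.2  0.2 -0.4] open 0.0798 grip 0.0
```

In the tool's units: 0.01 m / 0.5 = 0.02, 0.008 m / 0.5 = 0.016.

Call:
step_hand(segments={"ticks":[[0,-0.003,0.02,0,0,0],[0,0,0.016,0,0,0],[0,0,0,0,0,0],[0,0,0,0,0,0]]})

```text
time: 14.12
tool_pos: [0.489, -0.0883, 0.1831]
tool_rot: [3.141, -0.0, 2.827]
contact_force: [-0.9, 0.0, 0.2]
opening: 0.0798
grip_force: 0.0
```

Call:
step_hand(segments={"ticks":[[0,0,0,0,0,0],[0,0,0,0,0,0],[0,0,0,0,0,0],[0,0,0,0,0,0],[0,0,0,0,0,0],[0,0,0,0,0,0],[0,0,0,0,0,0],[0,0,0,0,0,0]]}, aperture=0.0, squeeze=50)

```text
time: 14.78
tool_pos: [0.4891, -0.0883, 0.1833]
tool_rot: [3.142, 0.0, 2.827]
contact_force: [0.1, -0.2, 1.5]
opening: 0.0438
grip_force: 50.0
```

Call:
step_hand(segments={"ticks":[[0,0,-0.02,0,0,0],[0,0,-0.04,0,0,0],[0,0,-0.06,0,0,0],[0,0,-0.06,0,0,0],[0,0,-0.06,0,0,0],[0,0,-0.06,0,0,0],[0,0,-0.02,0,0,0],[0,0,0,0,0,0]]})

```text
time: 15.45
tool_pos: [0.4892, -0.0883, 0.3459]
tool_rot: [3.142, 0.004, 2.827]
contact_force: [0.2, 0.2, -8.9]
opening: 0.0435
grip_force: 50.0
```

```bash
python3 -c "
from h import *
to(.514,.323,None,3.0)"
```

```text
t 15.45 tool delta mm [103.7 398.8  -0.4] ('rz', np.float64(-0.173)) F [ 0.2  0.2 -8.9] open 0.0435 grip 50.0
```

In the tool's units: 0.0333 m / 0.5 = 0.0666, 0.0086 m / 0.5 = 0.0172.

Call:
step_hand(segments={"ticks":[[0.0172,0.0666,0,0,0,0],[0.0172,0.0666,0,0,0,0],[0.0172,0.0666,0,0,0,0],[0.0172,0.0666,0,0,0,0],[0.0172,0.0666,0,0,0,0],[0.0172,0.0666,0,0,0,0],[0.0172,0.0666,0,0,0,0],[0.0172,0.0666,0,0,0,0]]})

```text
time: 16.12
tool_pos: [0.5052, 0.1879, 0.341]
tool_rot: [-3.139, -0.004, 2.827]
contact_force: [1.1, 0.6, -8.4]
opening: 0.044
grip_force: 50.0
```

Call:
step_hand(segments={"ticks":[[0.0172,0.0666,0,0,0,0],[0.0172,0.0666,0,0,0,0],[0.0172,0.0666,0,0,0,0],[0.0172,0.0666,0,0,0,0],[0,0,0,0,0,0],[0,0,0,0,0,0]]})

```text
time: 16.62
tool_pos: [0.5136, 0.3252, 0.3403]
tool_rot: [-3.138, -0.004, 2.83]
contact_force: [0.0, -1.6, -9.4]
opening: 0.0435
grip_force: 50.0
```

Call:
step_hand(segments={"ticks":[[0,0,0.04,0,0,0],[0,0,0.06,0,0,0],[0,0,0.06,0,0,0],[0,0,0.06,0,0,0],[0,0,0.04,0,0,0],[0,0,0,0,0,0],[0,0,0,0,0,0]]})

```text
time: 17.2
tool_pos: [0.5142, 0.3224, 0.2115]
tool_rot: [-3.138, -0.004, 2.826]
contact_force: [0.5, 0.5, -7.0]
opening: 0.0434
grip_force: 50.0
```

```bash
python3 -c "
from h import *
to(.514,.323,.188,3.0)"
```

```text
t 17.2 tool delta mm [ 0.3  0.6 23.5] ('rz', np.float64(-0.174)) F [ 0.5  0.5 -7. ] open 0.0434 grip 50.0
```

In the tool's units: 0.01 m / 0.5 = 0.02, 0.006 m / 0.5 = 0.012.

Call:
step_hand(segments={"ticks":[[0,0,0.02,0,0,0],[0,0,0.012,0,0,0],[0,0,0.008,0,0,0],[0,0,0.002,0,0,0],[0,0,0,0,0,0],[0,0,0,0,0,0]]})

```text
time: 17.7
tool_pos: [0.5148, 0.3237, 0.1927]
tool_rot: [3.141, 0.001, 2.827]
contact_force: [0.2, -0.1, -7.6]
opening: 0.0436
grip_force: 50.0
```

Call:
step_hand(segments={"ticks":[[0,0,0.002,0,0,0],[0,0,0.002,0,0,0],[0,0,0,0,0,0],[0,0,0,0,0,0]]})

```text
time: 18.03
tool_pos: [0.5147, 0.3236, 0.1903]
tool_rot: [3.142, -0.0, 2.827]
contact_force: [0.1, 0.4, -8.3]
opening: 0.0436
grip_force: 50.0
```

In the tool's units: 0.001 m / 0.5 = 0.002.

Call:
step_hand(segments={"ticks":[[0,0,0.002,0,0,0],[0,0,0.002,0,0,0],[0,0,0,0,0,0],[0,0,0,0,0,0]]})

```text
time: 18.37
tool_pos: [0.5147, 0.3237, 0.1883]
tool_rot: [3.141, 0.0, 2.827]
contact_force: [-0.3, -0.7, -7.3]
opening: 0.0437
grip_force: 50.0
```

Call:
step_hand(segments={"ticks":[[0,0,0,0,0,0],[0,0,0,0,0,0],[0,0,0,0,0,0],[0,0,0,0,0,0],[0,0,0,0,0,0],[0,0,0,0,0,0],[0,0,0,0,0,0],[0,0,0,0,0,0]]}, aperture=0.075)

```text
time: 19.03
tool_pos: [0.5147, 0.3236, 0.1883]
tool_rot: [3.141, 0.0, 2.827]
contact_force: [0.6, 0.3, 0.4]
opening: 0.0749
grip_force: 0.0
```

Call:
step_hand(segments={"ticks":[[0,0,-0.02,0,0,0],[0,0,-0.06,0,0,0],[0,0,-0.06,0,0,0],[0,0,-0.06,0,0,0],[0,0,-0.06,0,0,0],[0,0,-0.06,0,0,0],[0,0,0,0,0,0],[0,0,0,0,0,0]]})

```text
time: 19.7
tool_pos: [0.5148, 0.3237, 0.351]
tool_rot: [3.138, 0.004, 2.827]
contact_force: [-0.4, -0.1, 0.1]
opening: 0.0752
grip_force: 0.0
```

```bash
python3 -c "
from h import *
c=robot.read_camera('side')
cv2.imwrite('pics/g.png',c['image'][:,:,::-1])"
```

```text
(no output)
```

View pics/g.png

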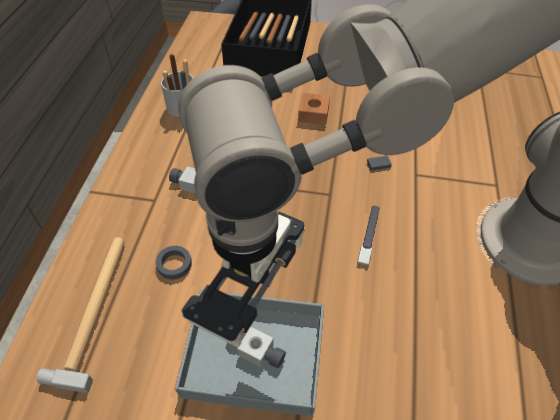

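The narrow head lies flat in the tray at (255,345), and the gripper is clear above it. The gauge was seen seated earlier, and nothing has been near it since.

```bash
python3 -c "
from cell import robot
print(robot.hand_in())"
```

```text
the job is handed in; nothing more can be done
None
```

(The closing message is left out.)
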